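# Drive the old eccentric sleeve out of a laundry cart wheel

### The arm

A 6-joint arm with a two-finger parallel gripper is mounted at the origin on the work surface. World frame = base frame: x ahead of the robot, y to its left, z up, the work surface at z = 0. Lengths are in mm, angles in rad, forces in N, time in s.
With the tool pointing down it reaches from about 400 to 925 mm from the base axis. Payload 12.5 kg.
Tool frame: the origin (TCP) lies at the very end of the fingers, on their centre line; the grasp point (between the pads) lies 19 mm behind it; z points along the fingers, y is the line along which they close (so a half turn about z gives the same grasp; the last joint's range is limited). The gripper opens to 95 mm and grips with 3 to 60 N. Pads are 20 mm wide; open, the fingers measure 119 mm over their backs; the gripper's body (75 mm by 180 mm) begins 59 mm behind the grasp point.
Start: joints at [-1.268, 0.491, 1.559, -0, 1.092, -0.106], TCP at [248.467, -573.508, 214.661] pointing down, gripper open.
Joint ranges: [-3.1, 3.1], [-0.84, 2.19], [0.05, 2.79], [-1.13, 4.28], [0.06, 2.93], [-2.69, 2.69]. Speed limits (rad/s): [2.22, 2.22, 2.79, 3.14, 3.14, 3.14].

### API

Orientations are given as [roll, pitch, yaw] about the fixed x, y, z axes, in that order (R = Rz(yaw) Ry(pitch) Rx(roll)).
In Python, from cell import state, imaging, env, spot_in, mark_of gives the robot as it stands. The module is installed in compiled form; this text tells all that it offers.
- The arm moves only by the tool step_arm, never from a script. Its argument "increments" is a list of rows, each an object with "slide": the shift along the tool's x, y, z in m, a list of three; "roll": the turn about the tool's z in rad. A call has 1 to 5 rows; each row is the pose to reach, as a shift and turn from the pose commanded when the call began, along the tool's axes at that moment; what a row does not reach only later rows make up. A row lasts 1/8 s, in which the tool goes at most 62.5 mm and 10.7 degrees, less where a joint would pass 70% of its speed; a pose out of reach is approached as far as the arm can. A call with a gripper value outside its range is refused whole. "fingers" is the opening, from 0 (shut) to 1 (fully open), set as the call begins (left out, the last holds). The fingers move at their own pace and stop on an object; the grip force is fixed at half the most. Time passes only in rows, so rows that repeat a pose let the fingers close. It gives the time, the measured TCP pose, the force, the opening and the grip force at its end, in the units of the state.
- state(): the state, without advancing time (a new reading comes with each control period).
- imaging.read_camera(name): name is "scene" or "side" or "wrist"; returns a dict with "color" (384x512x3 uint8, red, green, blue), "z_map" (384x512 float32, mm along the optical axis (not along the pixel's ray), 0 where there is no reading), "intrinsics" (3x3 intrinsics, pixels), "camera_from_world" (4x4, takes a point from world to camera coordinates). Camera axes: x right, y up, looking along -z (the intrinsics and any distortion apply to the point x, -y, -z); pixel columns grow to the right and rows downward; lengths in mm; the calibration is good to about 2 mm. The wrist camera is an equidistant fisheye: a pixel r from the principal point sees the ray r / f radians off the axis. A picture is of the moment at which its call begins.
- env.job_done(): hands the job in; it is judged then, once.
Trained networks look in the newest picture that a camera, given by its name, has taken for a name from the list of things; names that differ only in an ending like _2 or _b are one class to them, and where a whole thing is asked for, a point or a joint stands for the part that bears it (a point fixed in the world has none). Each returns a list of dicts, best first, with "confidence" (0 to 1); they miss things now and then, are a little off and sometimes report something else, mostly with a low value. They report only what shows in the picture. A call takes as long as a camera call. They do not tell look-alikes from the thing itself.
- spot_in(camera, target): "bbox" ([left, top, right, bottom] in pixels, round what is visible of it).
- mark_of(camera, target): "uv" ([column, row] in pixels: a listed point, or the origin of a listed thing).
The state is a dict: "t": time; "joints": joint angles; "qvel": joint speeds; "tau": joint torques, N m; "eef_pos": TCP position; "tcp_rot": TCP orientation; "ft_force": force on the tool from outside, world axes, zero at the start; "moment": the same for the moment, N m; "opening": opening from 0.0 (shut) to 1.0 (fully open); "grip_force": force on a finger pad.
Only numpy, scipy, OpenCV 4.12 (cv2) and the standard library are available. Lean on these libraries where they do the work, as an engineer would, in place of code of your own. Each camera call takes 0.05 s, during which the arm holds its last target. There are 200 camera calls.

### The job

The old eccentric sleeve has to come out of the laundry cart's wheel, which is held down in the jig: take the drift that fits from the rack, feel its nose lightly into the sleeve's off-centre hole before you push, and then press the sleeve down until it drops out underneath into the tin, never leaning on the plastic hub with more than about 30 N. Then draw the drift out and hang it back in its rack, lowered and not dropped, and leave everything else where it is.

Things in the scene. Friction and masses are not known exactly. Their poses are not given: they have to be found in the camera images.
- bore_mouth (a point): Centre of the upper mouth of the bore in the clamped wheel's grey plastic hub (hub 42 mm across, 36 mm high). Bore 27 mm across, vertical, straight through, 36 mm long. Mouth 106 mm above the table, z up. Two hold-down bars at the wheel's +y and -y sides press on the tread: they begin 39 mm from the bore axis, their star knobs reach 19 mm above the mouth.
- wheel: The clamped wheel, lying flat across the jig's two risers: dark tread 100 mm across and 32 mm high, grey web and hub. Its origin is the centre of the lower end of the bore, 70 mm above the table; z up, y along the hold-down bars. It does not move.
- sleeve_center (a point): Centre of the old brass sleeve stuck upright in the bore: 26 mm outside, 32 mm long, top 2 to 4 mm below the mouth. It is eccentric: its 12.6 mm through hole lies off-centre, the hole's axis 4 mm from the sleeve's, to a side that differs each time and has to be felt or seen. The hub grips it near its lower end: a touch of up to 8 N leaves it, 10 to 18 N move it.
- sleeve: The old sleeve; origin at its centre. It must not have gone down by more than 3 mm before the nose is in its hole. Pushed by the shoulder it goes down steadily until its top is about 4 mm above the underside of the hub; there the grip ends, but it may hang on the nose until its top is through the underside. Then it drops into the tin.
- drift_grip (a point): On the handle's axis of the drift that fits, 25 mm above the top of its guard. It hangs upright in the rack by its guard (steel disc 40 mm across, 6 mm thick). Below the guard: steel shank 16.4 mm across, 50 mm long, then a nose 10.6 mm across, 10 mm long, edge broken 0.8 mm. Above: round wooden handle 22 mm across, 70 mm long. 160 to 260 g. z runs up along the drift.
- drift_guard (a point): Centre of the underside of that drift's guard, 31 mm below drift_grip; the top of the handle lies 76 mm above it.
- drift_tip (a point): Centre of the end of that drift's nose, 60 mm below the underside of the guard; the shoulder that bears on the sleeve is 10 mm higher. z up along the drift.
- drift: The drift that fits (10.6 mm nose, 16.4 mm shank); origin at drift_guard.
- thin_drift: A thinner drift in the same rack: nose 6 mm, shank 10 mm, handle 16 mm, otherwise of the same lengths; it goes right through the sleeve's hole. Origin at the underside of its guard. Leave it.
- thick_drift: A thicker drift in the same rack: nose 18 mm, shank 24 mm, handle 28 mm, otherwise of the same lengths; its nose does not enter the sleeve. Origin at the underside of its guard. Leave it.
- slot0 (a point): Centre of the first hole of the wooden rack, on top of its board. The board is 85 by 244 mm, 12 mm thick, on two end legs, its top 72 mm above the table; three through holes 28 mm across in a row along y, 75 mm apart. z up. At the start the three drifts hang in them, in any order.
- slot1 (a point): Centre of the middle hole of the rack, on the top of its board.
- slot2 (a point): Centre of the last hole of the rack, on the top of its board.
- jig: The jig: plywood base 130 (x) by 200 (y) mm, two hardwood risers with tops 70 mm above the table, a 50 mm gap between them open along x, and in the gap an open tin 120 by 48 mm, 14 mm high, its floor 14 mm above the table. Origin on the table under the bore axis. Fixed.
- new_sleeve: A new eccentric sleeve, 26 mm outside, 32 mm high, standing on the table. Origin under its centre. Leave it.
- spare_wheel: A second wheel, without sleeve, lying flat on the table. Origin under its centre. Leave it.
- screwdriver: Screwdriver lying on the table. Leave it.
- wrench: Wrench lying on the table. Leave it.
- soap_dish: Terracotta dish 130 mm across, 35 mm high, with a bar of soap. Leave it.
- stain_jar: Jar 68 mm across, 85 mm high. Leave it.
Not all that is in view belongs to the job. What is shaped like the drift but purple is not meant.

How it is judged (in metres and radians):
On the way, in this order (a step that is already met when the one before it is completed fails the run):
1. the nose of the fitting drift is in the sleeve's hole, with the sleeve still in its place (z of drift_tip in the frame of sleeve below 0.01 m and horizontal distance between drift_tip and sleeve_center below 0.007 m and z of sleeve_center in the frame of wheel above 0.013 m), for 0.1 s.
2. the sleeve has been driven out of the underside with the drift through the bore (z of sleeve_center in the frame of wheel below -0.018 m and z of drift_tip in the frame of wheel below 0.004 m and horizontal distance between drift_tip and bore_mouth below 0.007 m), for 0.1 s.
At the end, for the whole second after the job is handed in: The old sleeve lies at rest in the tin (centre 25 mm or more below the underside of the hub, within 60 mm of the bore axis); the drift hangs released and at rest in a hole of the rack, guard down on the board (within 8 mm of the hole's centre, upright within 0.08 rad) (z of sleeve_center in the frame of wheel below -0.025 m and horizontal distance between sleeve_center and bore_mouth below 0.06 m and linear speed of each of sleeve, drift below 0.02 m/s and (distance between drift_guard and slot0 below 0.008 m or distance between drift_guard and slot1 below 0.008 m or distance between drift_guard and slot2 below 0.008 m) and angle between drift's own z axis and vertical below 0.08 rad); the robot touches nothing.
It fails at once if the wheel's hub is pressed or levered with more than 30 N by the drift or the robot (contact force between any of drift, the fingers, the arm and wheel above 30 N).
It fails at once if the drift is dropped: it falls freely faster than 0.45 m/s (contact force between the fingers and drift below 0.1 N and linear speed of drift above 0.45 m/s).
It fails at once if another thing is moved by more than 20 mm (distance of any of thin_drift, thick_drift, new_sleeve, spare_wheel, screwdriver, wrench, soap_dish, stain_jar from where it was at the start of the episode above 0.02 m).
It also fails if it takes over 72 s, if anything falls off the work surface, if the arm or the gripper's body presses on something with over 40 N, if the wrist force passes 120 N, or if a joint passes its speed limit or range.

## Working session

There is one attempt and no reset: what is moved stays moved. The work goes in short steps, Python scripts to look and compute and a tool call to move; the robot and the scene stay as the last step left them, time stands still between calls to the robot, and variables do not carry over. Pictures are saved under pics/ and viewed, at most 10 in all, crops included, and the job is handed in when it is done.

Besides the shell and the picture viewer there is one more tool, called after ">>>" as name([rows], argument=value, ...), one row to a line, values as JSON. step_arm: Moves the arm, as the interface text tells. Its arguments: {"type":"object","properties":{"increments":{"type":"array"},"fingers":{"type":"number"}},"required":["increments"]}

```bash
mkdir -p pics; cat > h.py <<'E'
import numpy as np, cv2
from cell import state, imaging, env, spot_in, mark_of
def cam(n):
    return imaging.read_camera(n)
def save(c,f,crop=None,s=1):
    im=c["color"][:,:,::-1]
    if crop: im=im[crop[1]:crop[3],crop[0]:crop[2]]
    cv2.imwrite("pics/"+f,cv2.resize(im,None,fx=s,fy=s,interpolation=cv2.INTER_CUBIC))
def ray(c,n,uv):
    K=np.array(c["intrinsics"]);T=np.array(c["camera_from_world"])
    x=(uv[0]-K[0,2])/K[0,0];y=(uv[1]-K[1,2])/K[1,1]
    if n=="wrist":
        r=np.hypot(x,y); k=np.sin(r)/r if r>1e-9 else 1
        d=np.array([x*k,-y*k,-np.cos(r)])
    else: d=np.array([x,-y,-1.])
    R=T[:3,:3]; o=-R.T@T[:3,3]
    return o,R.T@d
def atz(c,n,uv,z):
    o,d=ray(c,n,uv); return o+d*(z-o[2])/d[2]
def proj(c,n,p):
    K=np.array(c["intrinsics"]);T=np.array(c["camera_from_world"])
    q=T[:3,:3]@np.array(p,float)+T[:3,3]; x,y,z=q[0],-q[1],-q[2]
    if n=="wrist":
        r=np.hypot(x,y);k=np.arctan2(r,z)/max(r,1e-9); return K[0,0]*x*k+K[0,2],K[1,1]*y*k+K[1,2]
    return K[0,0]*x/z+K[0,2],K[1,1]*y/z+K[1,2]
E
python3 - <<'E'
from h import *
np.set_printoptions(precision=1,suppress=True)
print(state())
Z=dict(bore_mouth=106,slot0=72,slot1=72,slot2=72,drift_grip=103,drift_guard=72,thin_drift=72,thick_drift=72,sleeve_center=87)
for n in ["scene","side","wrist"]:
    c=cam(n); save(c,n+"0.png")
    for t,z in Z.items():
        for m in mark_of(n,t)[:2]: print(n,t,np.array(m["uv"]),round(m["confidence"],2),atz(c,n,m["uv"],z))
E
```

```text
{'t': 0.0, 'joints': array([-1.3,  0.5,  1.6,  0. ,  1.1, -0.1]), 'qvel': array([-0., -0., -0.,  0., -0., -0.]), 'tau': array([  0. , -61.3, -25.8,   0.1,   0. ,  -0. ]), 'eef_pos': array([ 248.4, -573.2,  214.1]), 'tcp_rot': array([-3.1, -0. ,  0.4]), 'ft_force': array([ 0.7,  0.3, -0.4]), 'moment': array([0., 0., 0.]), 'grip_force': 0.0, 'opening': 0.999308127357421}
scene bore_mouth [346.4 148.8] 0.74 [559.1 207.  106. ]
scene bore_mouth [216.4 165. ] 0.53 [ 506.7 -163.1  106. ]
scene slot0 [199.8 175.9] 0.81 [ 504.9 -214.2   72. ]
scene slot0 [173.8 185.3] 0.67 [ 515.  -289.9   72. ]
scene slot1 [199.8 175.9] 0.81 [ 504.9 -214.2   72. ]
scene slot1 [173.8 185.3] 0.67 [ 515.  -289.9   72. ]
scene slot2 [199.8 175.9] 0.81 [ 504.9 -214.2   72. ]
scene slot2 [173.8 185.3] 0.67 [ 515.  -289.9   72. ]
scene drift_grip [170.4 179.2] 0.8 [ 514.7 -292.9  103. ]
scene drift_grip [124.6 195.7] 0.56 [ 531.7 -416.   103. ]
scene drift_guard [127.4 204.2] 0.57 [ 538.9 -419.1   72. ]
scene drift_guard [174.1 186.5] 0.54 [ 519.2 -289.8   72. ]
scene thin_drift [197.2 174.3] 0.59 [ 497.3 -220.1  
[... 437 characters left out ...]
2.3 -324.1   72. ]
side slot1 [302.2 175.2] 0.64 [ 505.9 -198.8   72. ]
side slot2 [309.9 154.5] 0.94 [ 512.3 -324.1   72. ]
side slot2 [302.2 175.2] 0.64 [ 505.9 -198.8   72. ]
side drift_grip [313.8 134.9] 0.68 [ 518.6 -395.9  103. ]
side drift_grip [309.  152.1] 0.66 [ 507.3 -276.9  103. ]
side drift_guard [315.  143.7] 0.67 [ 513.1 -401.4   72. ]
side drift_guard [306.1 160.1] 0.65 [ 515. -286.   72.]
side thin_drift [309.6 173.6] 0.66 [ 489.2 -213.8   72. ]
side thick_drift [304.4 188.2] 0.83 [ 485.8 -137.5   72. ]
side thick_drift [189.5 217.5] 0.74 [698.7  69.5  72. ]
side sleeve_center [305.8 159.7] 0.65 [ 511.2 -259.9   87. ]
side sleeve_center [224.4 269.5] 0.47 [555.2 204.6  87. ]
```

```bash
python3 - <<'E'
import cv2,numpy as np
a=cv2.imread("pics/scene0.png");b=cv2.imread("pics/side0.png")
r=np.vstack([cv2.resize(a[110:280,60:460],(800,340)),cv2.resize(b[110:310,140:400],(338,260))[:, :].copy() if 0 else cv2.copyMakeBorder(cv2.resize(b[110:310,140:400],(338,260)),0,0,0,462,cv2.BORDER_CONSTANT)])
cv2.imwrite("pics/m0.png",r)
E
```

```text
(no output)
```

View pics/m0.png

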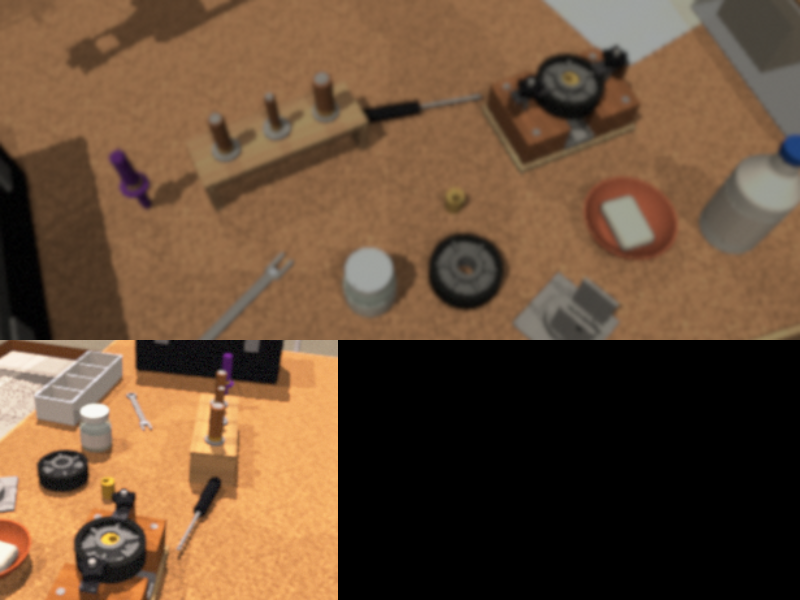

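The scene shows the fitting drift (medium handle) at the left slot around scene px (173,185), thin in the middle (198,175) and thick on the right (222,165). The jig with its sleeve is at (346,149), and the purple look-alike stands at (125,200).

```bash
cat >> h.py <<'E'
from scipy.spatial.transform import Rotation as Rot
def to(p,yaw=np.pi/2,s=None):
    s=s or state(); R=Rot.from_euler("xyz",s["tcp_rot"])
    d=R.inv().apply(np.array(p,float)-s["eef_pos"])/1000
    dy=(yaw-s["tcp_rot"][2]+np.pi)%(2*np.pi)-np.pi
    print("pos",s["eef_pos"].round(1),"rot",s["tcp_rot"].round(3),"slide",d.round(4),"roll",round(-dy,3),"t",s["t"])
E
python3 - <<'E'
from h import *
to([557,160,260])
c=cam("wrist"); T=c["camera_from_world"]; R=Rot.from_euler("xyz",state()["tcp_rot"]).as_matrix()
print("cam pos in tool", R.T@(-T[:3,:3].T@T[:3,3]-state()["eef_pos"]), "axis", R.T@T[:3,:3].T@[0,0,-1], c["intrinsics"])
E
```

```text
pos [ 248.5 -573.5  214.6] rot [3.142 0.    0.409] slide [ 0.5747 -0.5504 -0.0454] roll -1.162 t 1.5
cam pos in tool [  65.99318813   -0.4342988  -168.90283585] axis [-2.35581092e-01 -2.72860983e-04  9.71854657e-01] [[297.31863964   0.         254.72551594]
 [  0.         297.31863964 191.79859893]
 [  0.           0.           1.        ]]
```

>>> step_arm([
  {"slide": [0.571, -0.541, 0.0], "roll": -1.162},
  {"slide": [0.571, -0.541, 0.0], "roll": -1.162},
  {"slide": [0.571, -0.541, 0.0], "roll": -1.162},
  {"slide": [0.571, -0.541, 0.0], "roll": -1.162},
  {"slide": [0.571, -0.541, 0.0], "roll": -1.162},
])

```text
t: 2.17
eef_pos: [371.7, -284.4, 214.9]
tcp_rot: [3.141, 0.0, 1.352]
ft_force: [1.2, -0.1, 0.6]
opening: 1.002
grip_force: 0.0
```

>>> step_arm([
  {"slide": [0.465, 0.083, 0.015], "roll": -0.226},
  {"slide": [0.465, 0.083, 0.015], "roll": -0.226},
  {"slide": [0.465, 0.083, 0.015], "roll": -0.226},
  {"slide": [0.465, 0.083, 0.015], "roll": -0.226},
  {"slide": [0.465, 0.083, 0.015], "roll": -0.226},
])

```text
t: 2.8
eef_pos: [493.8, 3.5, 204.9]
tcp_rot: [3.141, 0.0, 1.572]
ft_force: [0.1, 0.1, -0.5]
opening: 1.003
grip_force: 0.0
```

```bash
python3 - <<'E'
from h import *
to([557,150,160])
E
```

```text
pos [493.8   3.5 204.9] rot [3.141 0.    1.572] slide [0.1465 0.0634 0.0449] roll 0.002 t 2.8
```

>>> step_arm([
  {"slide": [0.147, 0.063, 0.045]},
  {"slide": [0.147, 0.063, 0.045]},
  {"slide": [0.147, 0.063, 0.045]},
  {"slide": [0.147, 0.063, 0.045]},
])

```text
invalid input at $.increments[0]: expected keys slide, roll
```

```bash
python3 - <<'E'
from h import *
np.set_printoptions(precision=1,suppress=True)
c=cam("wrist"); s=state(); print(s["eef_pos"],s["tcp_rot"])
np.savez("bore.npz",**c)
for t,z in [("bore_mouth",106),("sleeve_center",87),("sleeve",103)]:
    for m in mark_of("wrist",t)[:2]: print(t,np.array(m["uv"]),m["confidence"],atz(c,"wrist",m["uv"],z))
u=proj(c,"wrist",[557,207,106]); print(u); u=np.array(u,int)
save(c,"bore.png",(max(u[0]-70,0),max(u[1]-50,0),u[0]+70,u[1]+50),5)
E
```

```text
[495.5   8.8 204.7] [ 3.1 -0.   1.6]
sleeve [303.7  19.9] 0.7 [538.8 167.3 103. ]
(np.float64(321.96663809087164), np.float64(-16.29719776147536))
```

View pics/bore.png

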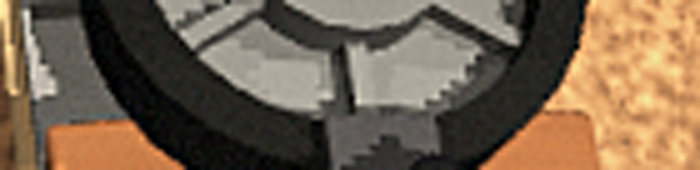

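The move was refused because `roll` is required, so the picture only shows the lower edge of the wheel at the image's top border. I'll resend it.

>>> step_arm([
  {"slide": [0.141, 0.062, 0.045], "roll": 0},
  {"slide": [0.141, 0.062, 0.045], "roll": 0},
  {"slide": [0.141, 0.062, 0.045], "roll": 0},
  {"slide": [0.141, 0.062, 0.045], "roll": 0},
])

```text
t: 3.5
eef_pos: [555.1, 142.5, 158.8]
tcp_rot: [-3.14, 0.0, 1.573]
ft_force: [0.0, -0.3, -0.3]
opening: 0.998
grip_force: 0.0
```

```bash
python3 - <<'E'
from h import *
np.set_printoptions(precision=1,suppress=True)
c=cam("wrist"); s=state(); print(s["eef_pos"],s["tcp_rot"])
np.savez("bore.npz",**c)
for t,z in [("bore_mouth",106),("sleeve_center",87),("sleeve",103)]:
    for m in mark_of("wrist",t)[:2]: print(t,np.array(m["uv"]),m["confidence"],atz(c,"wrist",m["uv"],z))
u=proj(c,"wrist",[557,207,106]); print(u); u=np.array(u,int)
x0,y0=max(u[0]-60,0),max(u[1]-45,0); print(x0,y0)
save(c,"bore2.png",(x0,y0,x0+120,y0+90),6)
E
```

```text
[554.8 141.5 159.3] [-3.1  0.   1.6]
bore_mouth [256.3 129.3] 0.75 [556.1 202.7 106. ]
sleeve_center [257.4 124.7] 0.79 [557.  205.9  87. ]
sleeve_center [253.7 124. ] 0.51 [554.1 206.4  87. ]
sleeve [254.4 127.6] 0.6 [554.7 203.9 103. ]
(np.float64(257.57351353585585), np.float64(123.51669338634976))
197 78
```

View pics/bore2.png

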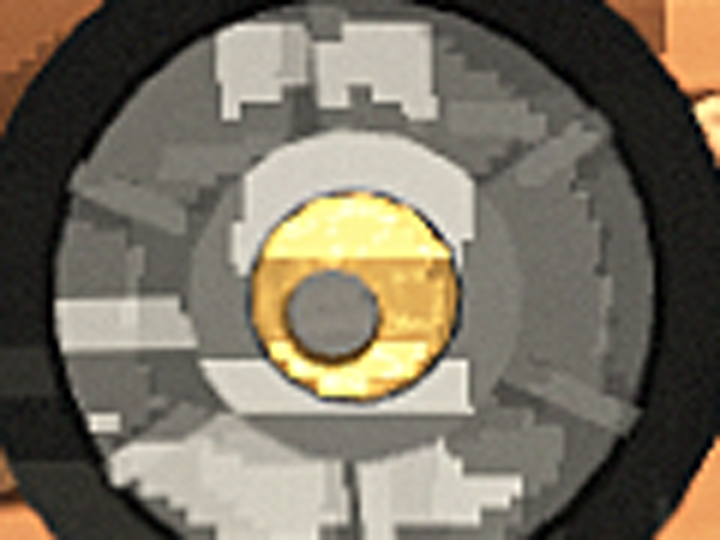

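The close view shows the brass sleeve disc (full-image px ~(256,127)) with its hole off to the lower left (~(252.5,131)). I'll measure both by segmentation.

```bash
python3 - <<'E'
from h import *
np.set_printoptions(precision=2,suppress=True)
c=dict(np.load("bore.npz"))
im=c["color"]; hsv=cv2.cvtColor(im,cv2.COLOR_RGB2HSV)
m=(hsv[...,1]>90).astype(np.uint8); w=np.zeros_like(m); cv2.circle(w,(256,127),20,1,-1); m&=w
pts=cv2.findNonZero(m); 
cs,h=cv2.findContours(m,cv2.RETR_CCOMP,cv2.CHAIN_APPROX_NONE)
for k,q in enumerate(cs):
    if len(q)>12:
        e=cv2.fitEllipse(q); mm=np.zeros_like(m); cv2.drawContours(mm,cs,k,1,-1)
        M=cv2.moments(mm,True); ctr=(M["m10"]/M["m00"],M["m01"]/M["m00"])
        print("hole" if h[0][k][3]>=0 else "outer",e,ctr,[atz(c,"wrist",ctr,z) for z in (103,)],"edge?")
o,_=ray(c,"wrist",(256,127)); print("cam",o)
def line(y):print([tuple(im[y,x]) for x in range(238,276)])
z=c["z_map"]; print(z[120:136:3,244:270:3])
E
```

```text
outer ((255.63739013671875, 126.93607330322266), (33.65003967285156, 33.7776985168457), 109.91595458984375) (255.63791267305643, 126.92651757188499) [array([555.58, 204.39, 103.  ])] edge?
hole ((254.1133270263672, 140.84693908691406), (4.9917826652526855, 8.721303939819336), 85.70787048339844) (254.07142857142858, 140.8095238095238) [array([554.43, 193.88, 103.  ])] edge?
hole ((261.42041015625, 138.18310546875), (4.340943813323975, 7.956075191497803), 131.44471740722656) (261.3125, 138.0625) [array([559.88, 195.98, 103.  ])] edge?
hole ((252.09375, 129.60733032226562), (15.06037425994873, 16.048145294189453), 103.19413757324219) (252.11428571428573, 129.61904761904762) [array([552.94, 202.35, 103.  ])] edge?
hole ((246.5592041015625, 115.5468521118164), (3.8431661128997803, 7.662467002868652), 63.92529296875) (246.68965517241378, 115.44827586206897) [array([548.87, 213.07, 103.  ])] edge?
hole ((256.3746643066406, 114.69741821289062), (8.502240180969238, 11.485213279724121), 97.50284576416016) (256.7323943661972, 114.1830985915493) [array([556.38, 214.03, 103.  ])] edge?
cam [555.17 208.83 327.63]
[[219.23 219.01 219.9  220.6  219.63 221.38 220.29 220.88 218.1 ]
 [221.31 219.71 305.57 305.9  219.7  219.84 221.   220.74 221.01]
 [222.61 306.67 307.31 307.16 307.55 236.17 221.11 220.13 220.3 ]
 [247.41 308.43 308.74 308.16 307.76 307.62 220.94 221.33 221.32]
 [235.05 308.64 309.67 309.03 308.5  245.5  222.25 222.04 222.42]
 [222.29 250.84 308.36 308.57 309.75 223.58 222.32 223.18 220.91]]
```

>>> step_arm([
  {"slide": [-0.4865, -0.042, -0.04], "roll": 0},
  {"slide": [-0.4865, -0.042, -0.04], "roll": 0},
  {"slide": [-0.4865, -0.042, -0.04], "roll": 0},
  {"slide": [-0.4865, -0.042, -0.04], "roll": 0},
  {"slide": [-0.4865, -0.042, -0.04], "roll": 0},
])

```text
t: 4.32
eef_pos: [527.4, -171.0, 186.2]
tcp_rot: [3.141, 0.001, 1.571]
ft_force: [0.9, 0.4, 0.3]
opening: 1.002
grip_force: 0.0
```

```bash
python3 - <<'E'
from h import *
to([513,-345,200])
E
```

```text
pos [ 527.4 -171.   186.2] rot [3.141e+00 1.000e-03 1.571e+00] slide [-0.174  -0.0143 -0.0137] roll -0.0 t 4.325
```

>>> step_arm([
  {"slide": [-0.174, -0.0143, -0.0137], "roll": 0},
  {"slide": [-0.174, -0.0143, -0.0137], "roll": 0},
  {"slide": [-0.174, -0.0143, -0.0137], "roll": 0},
  {"slide": [-0.174, -0.0143, -0.0137], "roll": 0},
])

```text
t: 4.82
eef_pos: [512.8, -346.0, 199.5]
tcp_rot: [3.141, 0.001, 1.567]
ft_force: [0.4, 1.1, -0.5]
opening: 1.002
grip_force: 0.0
```

```bash
python3 - <<'E'
from h import *
np.set_printoptions(precision=1,suppress=True)
c=cam("wrist"); s=state(); print(s["eef_pos"],s["tcp_rot"])
np.savez("rack.npz",**c)
for t,z in [("drift_grip",103),("drift_guard",72),("slot0",72),("thin_drift",72),("thick_drift",72)]:
    for m in mark_of("wrist",t)[:3]: print(t,np.array(m["uv"]),round(m["confidence"],2),atz(c,"wrist",m["uv"],z))
save(c,"rack.png",(106,20,406,240),2.6)
E
```

```text
[ 513.  -344.   199.2] [3.1 0.  1.6]
drift_grip [257.3 135.6] 0.92 [ 515.3 -292.8  103. ]
drift_grip [265.4 260.3] 0.71 [ 523.2 -414.1  103. ]
drift_guard [262.1 251. ] 0.7 [ 520.7 -418.3   72. ]
drift_guard [254.8 135.9] 0.66 [ 513.1 -294.6   72. ]
drift_guard [256.4 132.7] 0.62 [ 514.7 -291.4   72. ]
slot0 [237.5  61.4] 0.58 [ 496.4 -219.4   72. ]
thin_drift [238.4  61.7] 0.9 [ 497.3 -219.7   72. ]
thick_drift [423.1  39.3] 0.65 [ 700.8 -177.8   72. ]
```

View pics/rack.png

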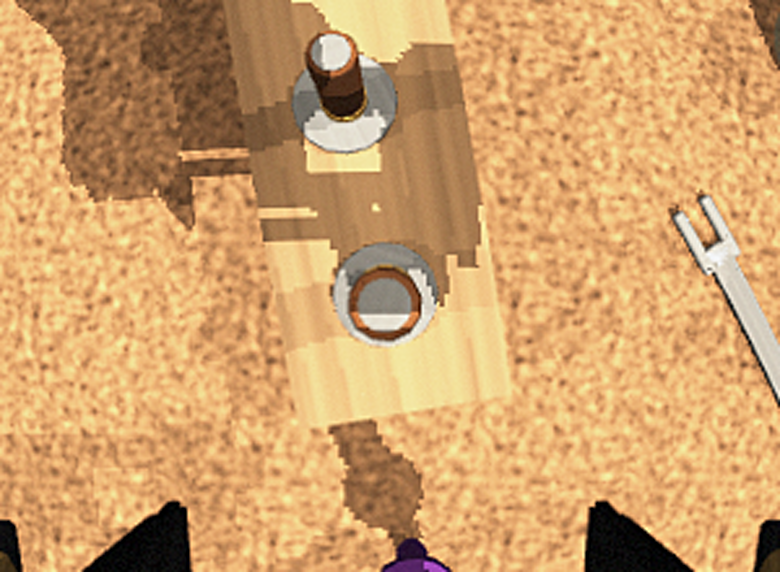

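The rack view shows the fitting drift's guard at full px ~(254,133) with the handle top at (254,136.5), and the thin drift at ~(238,60). The purple one is at the bottom edge. The rack is yawed about 13°.

```bash
python3 - <<'E'
from h import *
np.set_printoptions(precision=1,suppress=True)
c=dict(np.load("rack.npz"))
print(atz(c,"wrist",(254.1,133.1),78),atz(c,"wrist",(254.1,136.5),148))
z=c["z_map"];K=c["intrinsics"];T=c["camera_from_world"]
for (u0,v0,z0,z1,zz) in [(254,136,140,156,148),(254,133,74,84,78)]:
    P=[]
    for v in range(v0-26,v0+27):
        for u in range(u0-26,u0+27):
            if z[v,u]<=0: continue
            o,d=ray(c,"wrist",(u,v)); dd=T[:3,:3]@d; p=o+d*(z[v,u]/-dd[2])
            if z0<p[2]<z1: P.append((u,v))
    P=np.array(P,np.float32); (cc,r)=cv2.minEnclosingCircle(P); print(len(P),cc,r,atz(c,"wrist",cc,zz),P.mean(0))
to([0,0,0])
E
```

```text
[ 512.5 -291.6   78. ] [ 512.5 -291.2  148. ]
646 (253.355712890625, 136.70440673828125) 14.538195610046387 [ 512.  -291.3  148. ] [253.3 136.9]
623 (253.67416381835938, 132.9859619140625) 20.4227294921875 [ 512.1 -291.4   78. ] [254.3 129.4]
pos [ 514.6 -340.9  199.2] rot [3.1 0.  1.6] slide [ 0.3 -0.5  0.2] roll 0.002 t 5.125
```

>>> step_arm([
  {"slide": [0.0525, -0.001, 0.02], "roll": 0},
  {"slide": [0.0525, -0.001, 0.03], "roll": 0},
  {"slide": [0.0525, -0.001, 0.03], "roll": 0},
  {"slide": [0.0525, -0.001, 0.03], "roll": 0},
])

```text
t: 5.62
eef_pos: [513.8, -290.0, 169.4]
tcp_rot: [3.141, 0.001, 1.572]
ft_force: [0.2, -0.7, 1.0]
opening: 1.001
grip_force: 0.0
```

```bash
python3 - <<'E'
from h import *
np.set_printoptions(precision=1,suppress=True)
for i in range(3):
    c=cam("wrist"); s=state(); print(s["eef_pos"],s["qvel"],s["joints"].round(4))
    z=c["z_map"];T=c["camera_from_world"]; o=-T[:3,:3].T@T[:3,3]; print("cam",o)
u=np.array(proj(c,"wrist",[512,-291.4,148])); print(u)
u0,v0=u.astype(int); P=[]
for v in range(v0-30,v0+31):
    for w in range(u0-30,u0+31):
        if z[v,w]<=0: continue
        o,d=ray(c,"wrist",(w,v)); dd=T[:3,:3]@d; p=o+d*(z[v,w]/-dd[2])
        if 143<p[2]<154: P.append((w,v))
P=np.array(P,np.float32); cc,r=cv2.minEnclosingCircle(P); print(len(P),cc,r,atz(c,"wrist",cc,148))
to([512.2,-291.4,88])
E
```

```text
[ 513.8 -290.   169.4] [-0. -0.  0.  0.  0.  0.] [-0.6  0.5  1.7 -0.   1.  -0.6]
cam [ 513.6 -223.5  338.2]
[ 513.7 -290.   169.4] [-0.  0.  0. -0. -0.  0.] [-0.6  0.5  1.7 -0.   1.  -0.6]
cam [ 513.6 -223.6  338.3]
[ 513.6 -290.   169.3] [ 0.  0.  0.  0. -0.  0.] [-0.6  0.5  1.7 -0.   1.  -0.6]
cam [ 513.5 -223.6  338.2]
[252.2 222.7]
736 (252.13333129882812, 220.5) 15.532898902893066 [ 512.  -289.8  148. ]
pos [ 513.6 -290.   169.3] rot [3.1 0.  1.6] slide [-0.  -0.   0.1] roll 0.001 t 5.775
```

>>> step_arm([
  {"slide": [-0.0005, -0.0015, 0.04], "roll": 0},
  {"slide": [-0.0005, -0.0015, 0.081], "roll": 0},
  {"slide": [-0.0005, -0.0015, 0.081], "roll": 0},
  {"slide": [-0.0005, -0.0015, 0.081], "roll": 0},
])

```text
t: 6.28
eef_pos: [512.6, -290.4, 89.3]
tcp_rot: [3.14, 0.001, 1.572]
ft_force: [0.0, -0.2, 0.5]
opening: 1.0
grip_force: 0.0
```

>>> step_arm([
  {"slide": [0, 0, 0], "roll": 0},
  {"slide": [0, 0, 0], "roll": 0},
  {"slide": [0, 0, 0], "roll": 0},
  {"slide": [0, 0, 0], "roll": 0},
  {"slide": [0, 0, 0], "roll": 0},
], fingers=0.1)

```text
t: 6.9
eef_pos: [512.0, -289.8, 88.0]
tcp_rot: [3.142, 0.0, 1.572]
ft_force: [-0.6, -0.2, -0.2]
opening: 0.528
grip_force: 0.0
```

>>> step_arm([
  {"slide": [0, 0, 0], "roll": 0},
  {"slide": [0, 0, 0], "roll": 0},
  {"slide": [0, 0, 0], "roll": 0},
  {"slide": [0, 0, 0], "roll": 0},
  {"slide": [0, 0, 0], "roll": 0},
], fingers=0.1)

```text
t: 7.52
eef_pos: [512.0, -289.9, 87.9]
tcp_rot: [3.141, 0.0, 1.572]
ft_force: [0.4, 0.2, -1.2]
opening: 0.227
grip_force: 30.0
```

>>> step_arm([
  {"slide": [0, 0, 0], "roll": 0},
  {"slide": [0, 0, -0.002], "roll": 0},
  {"slide": [0, 0, -0.004], "roll": 0},
], fingers=0.1)

```text
t: 7.9
eef_pos: [511.9, -289.8, 91.9]
tcp_rot: [-3.141, -0.0, 1.572]
ft_force: [0.2, -0.1, -2.0]
opening: 0.23
grip_force: 30.0
```

>>> step_arm([
  {"slide": [0, 0, -0.05], "roll": 0},
  {"slide": [0, 0, -0.1], "roll": 0},
  {"slide": [0, 0, -0.152], "roll": 0},
  {"slide": [0, 0, -0.152], "roll": 0},
  {"slide": [0, 0, -0.152], "roll": 0},
])

```text
t: 8.52
eef_pos: [511.5, -289.5, 243.2]
tcp_rot: [-3.141, -0.001, 1.572]
ft_force: [0.3, 0.6, -2.3]
opening: 0.227
grip_force: 30.0
```

```bash
python3 - <<'E'
from h import *
np.set_printoptions(precision=1,suppress=True)
c=cam("wrist"); s=state(); print(s["eef_pos"],s["tcp_rot"],s["ft_force"])
np.savez("lift.npz",**c)
x,y,z=s["eef_pos"]
print("slot",proj(c,"wrist",[512,-291,72]),"guardtop",proj(c,"wrist",[x,y,z-10]),"handletop",proj(c,"wrist",[x,y,z+60]))
for t,zz in [("slot0",72),("drift_guard",z-15.9)]:
    for m in mark_of("wrist",t)[:3]: print(t,np.array(m["uv"]),round(m["confidence"],2),atz(c,"wrist",m["uv"],zz))
save(c,"lift.png",(156,110,356,290),3.3)
E
```

```text
[ 511.4 -289.5  242.6] [-3.1 -0.   1.6] [ 0.4 -0.4 -2.9]
slot (np.float64(255.20731576917072), np.float64(179.70909541635245)) guardtop (np.float64(254.5227127292794), np.float64(226.298475947053)) handletop (np.float64(254.29212434322187), np.float64(282.8878866168884))
slot0 [235.1  53.6] 0.85 [ 488.9 -144.3   72. ]
slot0 [244.9 115.5] 0.82 [ 500.2 -216.7   72. ]
slot0 [257.8 181.7] 0.81 [ 515.  -293.4   72. ]
drift_guard [257.7 226.5] 0.68 [ 513.5 -291.8  226.7]
```

View pics/lift.png

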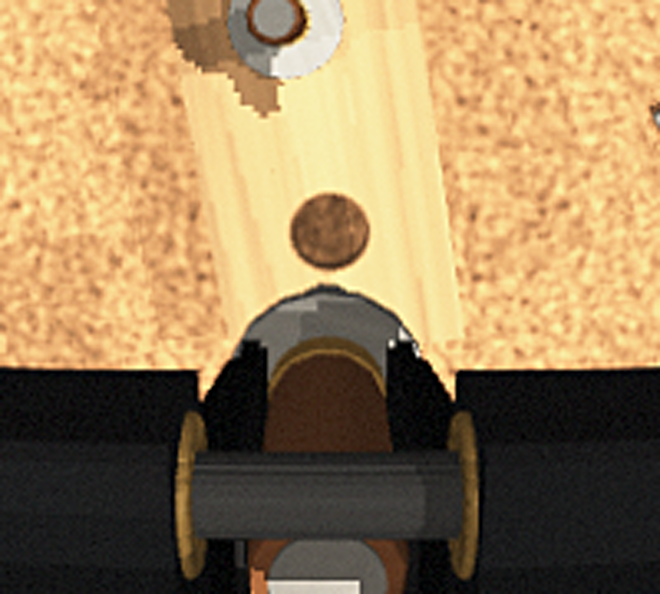

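The hand holds the drift straight. Its guard's far edge is at full px (254.5,197), and the empty slot's hole centre is at (256,180), close to (513,-291).

```bash
python3 - <<'E'
from h import *
np.set_printoptions(precision=1,suppress=True)
c=dict(np.load("lift.npz")); 
print("slot",atz(c,"wrist",(256,180),72))
print("guard far edge top",atz(c,"wrist",(254.5,197.3),232.6-0),"expect y",-289.5+20)
print("ferrule far edge",atz(c,"wrist",(330/3.3+156,338/3.3+110),233),"handle mid u",atz(c,"wrist",(325/3.3+156,380/3.3+110),250))
im=c["color"]; print(im[190:206,254].tolist())
to([0,0,0])
E
```

```text
slot [ 512.9 -291.3   72. ]
guard far edge top [ 511.4 -270.2  232.6] expect y -269.5
ferrule far edge [ 512.3 -280.   233. ] handle mid u [ 511.4 -282.4  250. ]
[[63, 46, 29], [156, 109, 72], [237, 183, 120], [251, 223, 152], [255, 238, 165], [251, 207, 143], [127, 102, 76], [47, 49, 48], [59, 59, 55], [118, 114, 105], [136, 128, 118], [98, 93, 87], [92, 87, 79], [101, 94, 86], [100, 95, 88], [103, 96, 89]]
pos [ 511.6 -289.5  242.4] rot [-3.1 -0.   1.6] slide [ 0.3 -0.5  0.2] roll 0.001 t 8.675
```

>>> step_arm([
  {"slide": [0.491, 0.041, 0], "roll": 0},
  {"slide": [0.491, 0.041, 0], "roll": 0},
  {"slide": [0.491, 0.041, 0], "roll": 0},
  {"slide": [0.491, 0.041, 0], "roll": 0},
  {"slide": [0.491, 0.041, 0], "roll": 0},
])

```text
t: 9.3
eef_pos: [537.2, 23.6, 243.0]
tcp_rot: [-3.14, -0.0, 1.572]
ft_force: [0.6, -1.3, -2.3]
opening: 0.224
grip_force: 30.0
```

```bash
python3 - <<'E'
from h import *
to([552.6,202.4,192])
E
```

```text
pos [537.2  23.6 243. ] rot [-3.14  -0.     1.572] slide [0.1788 0.0157 0.051 ] roll 0.001 t 9.3
```

>>> step_arm([
  {"slide": [0.179, 0.0157, 0], "roll": 0},
  {"slide": [0.179, 0.0157, 0], "roll": 0},
  {"slide": [0.179, 0.0157, 0.02], "roll": 0},
  {"slide": [0.179, 0.0157, 0.045], "roll": 0},
  {"slide": [0.179, 0.0157, 0.045], "roll": 0},
])

```text
t: 9.93
eef_pos: [551.8, 200.9, 196.4]
tcp_rot: [-3.137, 0.001, 1.573]
ft_force: [-0.2, -0.6, -2.2]
opening: 0.227
grip_force: 30.0
```

```bash
python3 - <<'E'
from h import *
np.set_printoptions(precision=1,suppress=True)
for i in range(3): c=cam("wrist")
for n in ("side","scene"):
    d=cam(n); np.savez("over_"+n+".npz",**d); s=state(); p=np.array(s["eef_pos"])
    u=np.array(proj(d,n,[552.6,202,110])).astype(int); print(n,u, "tip pred",proj(d,n,p-[0,0,76]),"hole",proj(d,n,[552.6,202,103]))
    save(d,"over_%s.png"%n,(u[0]-40,u[1]-35,u[0]+40,u[1]+30),4)
np.savez("over.npz",**c)
import cv2
cv2.imwrite("pics/over.png",np.hstack([cv2.imread("pics/over_side.png"),cv2.imread("pics/over_scene.png")]))
to([552.6,202.4,192])
E
```

```text
side [225 259] tip pred (np.float64(225.53325012015512), np.float64(252.79008059746093)) hole (np.float64(225.97643497002207), np.float64(262.34612829366114))
scene [344 146] tip pred (np.float64(344.700649878826), np.float64(143.8734251619611)) hole (np.float64(343.63598400699163), np.float64(148.18227371731558))
pos [553.4 200.1 199.9] rot [ 3.1 -0.   1.6] slide [ 0. -0.  0.] roll 0.0 t 10.175
```

View pics/over.png

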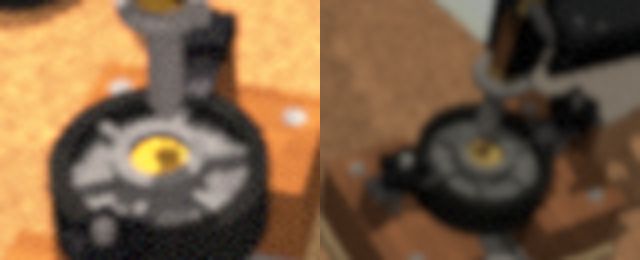

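The side view shows the nose tip at px (227,252), straight above the sleeve's dark hole at (227,263.5), and the scene view agrees. I'll correct the residual and start feeling down.

>>> step_arm([
  {"slide": [0.002, -0.0005, 0.008], "roll": 0},
  {"slide": [0.002, -0.0005, 0.014], "roll": 0},
  {"slide": [0.002, -0.0005, 0.014], "roll": 0},
  {"slide": [0.002, -0.0005, 0.014], "roll": 0},
])

```text
t: 10.68
eef_pos: [552.5, 202.6, 184.9]
tcp_rot: [-3.142, 0.0, 1.572]
ft_force: [-0.8, 0.1, -2.2]
opening: 0.231
grip_force: 30.0
```

```bash
sed -i 's/d.round(4)/np.array2string(d*1000,precision=1,suppress_small=True)/' h.py; python3 - <<'E'
from h import *
cam("wrist");cam("wrist"); to([552.6,202.4,180])
E
```

```text
pos [552.5 202.7 185. ] rot [3.141 0.    1.572] slide [-0.3  0.1  5. ] roll 0.002 t 10.775
```

>>> step_arm([
  {"slide": [0, 0, 0.0015], "roll": 0},
  {"slide": [0, 0, 0.003], "roll": 0},
  {"slide": [0, 0, 0.004], "roll": 0},
  {"slide": [0, 0, 0.0045], "roll": 0},
  {"slide": [0, 0, 0.005], "roll": 0},
])

```text
t: 11.4
eef_pos: [552.5, 202.7, 179.9]
tcp_rot: [3.142, 0.0, 1.572]
ft_force: [0.2, 0.0, -2.0]
opening: 0.227
grip_force: 30.0
```

>>> step_arm([
  {"slide": [0, 0, 0.0005], "roll": 0},
  {"slide": [0, 0, 0.001], "roll": 0},
])

```text
t: 11.65
eef_pos: [552.5, 202.6, 178.9]
tcp_rot: [3.142, 0.0, 1.572]
ft_force: [0.0, -0.6, -1.5]
opening: 0.231
grip_force: 30.0
```

>>> step_arm([
  {"slide": [0, 0, 0.0005], "roll": 0},
  {"slide": [0, 0, 0.001], "roll": 0},
])

```text
t: 11.9
eef_pos: [552.5, 202.6, 177.9]
tcp_rot: [3.142, 0.0, 1.572]
ft_force: [-0.4, 0.4, -1.5]
opening: 0.23
grip_force: 30.0
```

Tip is at about 102 mm with no contact yet. I'll keep going in small steps.

>>> step_arm([
  {"slide": [0, 0, 0.0005], "roll": 0},
  {"slide": [0, 0, 0.001], "roll": 0},
])

```text
t: 12.15
eef_pos: [552.4, 202.6, 176.9]
tcp_rot: [3.142, 0.0, 1.572]
ft_force: [0.5, 0.2, -2.3]
opening: 0.223
grip_force: 30.0
```

>>> step_arm([
  {"slide": [0, 0, 0.0005], "roll": 0},
  {"slide": [0, 0, 0.001], "roll": 0},
])

```text
t: 12.4
eef_pos: [552.5, 202.6, 175.9]
tcp_rot: [3.142, 0.0, 1.572]
ft_force: [0.6, 0.5, -3.1]
opening: 0.227
grip_force: 30.0
```

>>> step_arm([
  {"slide": [0, 0, 0.0005], "roll": 0},
  {"slide": [0, 0, 0.001], "roll": 0},
  {"slide": [0, 0, 0.0015], "roll": 0},
])

```text
t: 12.78
eef_pos: [552.5, 202.6, 174.4]
tcp_rot: [3.142, 0.0, 1.572]
ft_force: [0.4, -1.0, -0.9]
opening: 0.228
grip_force: 30.0
```

>>> step_arm([
  {"slide": [0, 0, 0.0005], "roll": 0},
  {"slide": [0, 0, 0.001], "roll": 0},
  {"slide": [0, 0, 0.0015], "roll": 0},
])

```text
t: 13.15
eef_pos: [552.5, 202.6, 172.9]
tcp_rot: [3.142, 0.0, 1.572]
ft_force: [0.7, -0.5, -3.1]
opening: 0.225
grip_force: 30.0
```

>>> step_arm([
  {"slide": [0, 0, 0.0005], "roll": 0},
  {"slide": [0, 0, 0.001], "roll": 0},
])

```text
t: 13.4
eef_pos: [552.5, 202.6, 171.9]
tcp_rot: [3.142, 0.0, 1.572]
ft_force: [0.8, -0.0, -2.3]
opening: 0.227
grip_force: 30.0
```

The nose is in the hole with no contact force. Next I'll find the shoulder.

>>> step_arm([
  {"slide": [0, 0, 0.0005], "roll": 0},
  {"slide": [0, 0, 0.001], "roll": 0},
  {"slide": [0, 0, 0.0015], "roll": 0},
])

```text
t: 13.78
eef_pos: [552.5, 202.6, 170.4]
tcp_rot: [3.142, 0.0, 1.572]
ft_force: [-0.1, -0.2, -1.9]
opening: 0.228
grip_force: 30.0
```

>>> step_arm([
  {"slide": [0, 0, 0.0005], "roll": 0},
  {"slide": [0, 0, 0.001], "roll": 0},
  {"slide": [0, 0, 0.0015], "roll": 0},
])

```text
t: 14.15
eef_pos: [552.5, 202.6, 168.9]
tcp_rot: [3.142, 0.0, 1.572]
ft_force: [-0.4, -0.1, -2.1]
opening: 0.229
grip_force: 30.0
```

>>> step_arm([
  {"slide": [0, 0, 0.0005], "roll": 0},
  {"slide": [0, 0, 0.001], "roll": 0},
  {"slide": [0, 0, 0.0015], "roll": 0},
])

```text
t: 14.52
eef_pos: [552.6, 202.7, 167.9]
tcp_rot: [3.141, -0.0, 1.572]
ft_force: [-2.4, -0.4, 7.1]
opening: 0.229
grip_force: 30.0
```

>>> step_arm([
  {"slide": [0, 0, 0.0005], "roll": 0},
  {"slide": [0, 0, 0.001], "roll": 0},
  {"slide": [0, 0, 0.0015], "roll": 0},
  {"slide": [0, 0, 0.002], "roll": 0},
])

```text
t: 15.02
eef_pos: [552.8, 202.7, 167.2]
tcp_rot: [3.14, -0.0, 1.572]
ft_force: [-4.3, -2.6, 16.8]
opening: 0.227
grip_force: 30.0
```

>>> step_arm([
  {"slide": [0, 0, 0.0005], "roll": 0},
  {"slide": [0, 0, 0.001], "roll": 0},
  {"slide": [0, 0, 0.0015], "roll": 0},
  {"slide": [0, 0, 0.002], "roll": 0},
])

```text
t: 15.52
eef_pos: [552.8, 202.6, 165.4]
tcp_rot: [3.139, -0.0, 1.572]
ft_force: [-4.7, -2.7, 17.3]
opening: 0.227
grip_force: 30.0
```

>>> step_arm([
  {"slide": [-0.0001, -0.0002, 0.001], "roll": 0},
  {"slide": [-0.0002, -0.0004, 0.002], "roll": 0},
  {"slide": [-0.0003, -0.0006, 0.003], "roll": 0},
  {"slide": [-0.0003, -0.0006, 0.004], "roll": 0},
])

```text
t: 16.02
eef_pos: [552.5, 202.4, 161.5]
tcp_rot: [3.139, -0.0, 1.572]
ft_force: [-3.4, -1.3, 18.1]
opening: 0.232
grip_force: 30.0
```

```bash
python3 - <<'E'
from h import *
np.set_printoptions(precision=1,suppress=True)
c=cam("wrist"); s=state(); p=np.array(s["eef_pos"]); print(p,s["ft_force"],s["moment"].round(2))
im=c["color"]; l=np.load("lift.npz")["color"]
# compare in-hand appearance: guard far edge, handle column
for n,a in (("lift",l),("now",im)): save({"color":a},"hand_%s.png"%n,(215,180,295,300),3)
cv2.imwrite("pics/hand.png",np.hstack([cv2.imread("pics/hand_lift.png"),cv2.imread("pics/hand_now.png")]))
d=cam("side"); u=np.array(proj(d,"side",[552,202,120])).astype(int); save(d,"press_side.png",(u[0]-40,u[1]-45,u[0]+40,u[1]+45),4)
a=cv2.imread("pics/hand.png");b=cv2.imread("pics/press_side.png");cv2.imwrite("pics/press.png",np.hstack([a[:360],b[:360]]))
E
```

```text
[552.5 202.4 161.4] [-2.6 -1.3 15.6] [-0.3  0.7  0. ]
```

View pics/press.png

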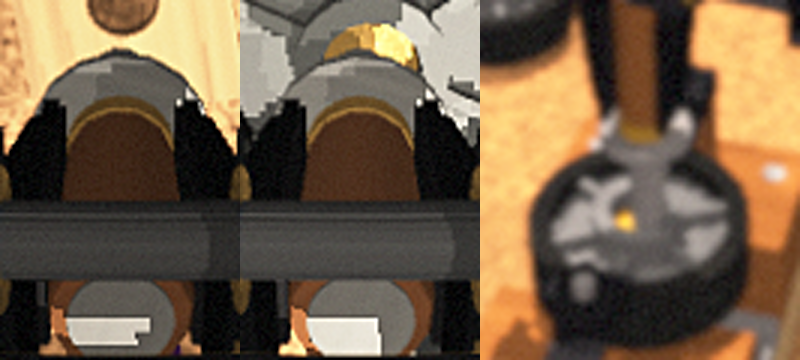

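The side view shows the shank in the mouth with the sleeve's brass below it, and the handle has not slipped in the pads. I'll keep pressing with a small lateral relief.

>>> step_arm([
  {"slide": [-0.0002, -0.0001, 0.001], "roll": 0},
  {"slide": [-0.0003, -0.0002, 0.002], "roll": 0},
  {"slide": [-0.0004, -0.0003, 0.003], "roll": 0},
  {"slide": [-0.0004, -0.0003, 0.004], "roll": 0},
  {"slide": [-0.0004, -0.0003, 0.005], "roll": 0},
])

```text
t: 16.75
eef_pos: [552.4, 202.2, 156.6]
tcp_rot: [3.138, -0.001, 1.572]
ft_force: [-4.2, 0.5, 18.3]
opening: 0.224
grip_force: 30.0
```

>>> step_arm([
  {"slide": [0, 0, 0.001], "roll": 0},
  {"slide": [0, 0, 0.002], "roll": 0},
  {"slide": [0, 0, 0.003], "roll": 0},
  {"slide": [0, 0, 0.004], "roll": 0},
  {"slide": [0, 0, 0.005], "roll": 0},
])

```text
t: 17.38
eef_pos: [552.4, 202.3, 151.6]
tcp_rot: [3.138, -0.001, 1.572]
ft_force: [-2.5, -0.0, 19.3]
opening: 0.234
grip_force: 30.0
```

>>> step_arm([
  {"slide": [0, -0.0002, 0.001], "roll": 0},
  {"slide": [0, -0.0003, 0.002], "roll": 0},
  {"slide": [0, -0.0003, 0.003], "roll": 0},
  {"slide": [0, -0.0003, 0.004], "roll": 0},
  {"slide": [0, -0.0003, 0.005], "roll": 0},
])

```text
t: 18.0
eef_pos: [552.4, 202.3, 146.7]
tcp_rot: [3.137, -0.001, 1.572]
ft_force: [-2.3, -0.8, 17.5]
opening: 0.227
grip_force: 30.0
```

>>> step_arm([
  {"slide": [0, 0, 0.001], "roll": 0},
  {"slide": [0, 0, 0.002], "roll": 0},
  {"slide": [0, 0, 0.003], "roll": 0},
  {"slide": [0, 0, 0.004], "roll": 0},
  {"slide": [0, 0, 0.005], "roll": 0},
])

```text
t: 18.62
eef_pos: [552.1, 202.3, 140.5]
tcp_rot: [3.139, -0.001, 1.572]
ft_force: [0.6, 1.3, -1.4]
opening: 0.23
grip_force: 30.0
```

The grip has ended. A little deeper should drop the sleeve off the nose.

>>> step_arm([
  {"slide": [0, 0, 0.001], "roll": 0},
  {"slide": [0, 0, 0.002], "roll": 0},
  {"slide": [0, 0, 0.003], "roll": 0},
  {"slide": [0, 0, 0.004], "roll": 0},
  {"slide": [0, 0, 0.005], "roll": 0},
])

```text
t: 19.25
eef_pos: [551.4, 202.0, 134.4]
tcp_rot: [3.141, -0.0, 1.572]
ft_force: [2.1, 1.6, -1.6]
opening: 0.227
grip_force: 30.0
```

```bash
python3 - <<'E'
from h import *
np.set_printoptions(precision=1,suppress=True)
for n in ("scene","side"):
    c=cam(n)
    for t in ("sleeve","sleeve_center"):
        for m in mark_of(n,t)[:4]: print(n,t,np.array(m["uv"]),round(m["confidence"],2),atz(c,n,m["uv"],40))
    print(proj(c,n,[555.6,204.4,106]),"tin",proj(c,n,[555.6,204.4,35]))
    u=np.array(proj(c,n,[555.6,204.4,60])).astype(int); save(c,"drop_%s.png"%n,(u[0]-40,u[1]-45,u[0]+40,u[1]+45),5)
cv2.imwrite("pics/drop.png",np.hstack([cv2.imread("pics/drop_%s.png"%n) for n in ("scene","side")]))
print(state()["eef_pos"],state()["ft_force"])
E
```

```text
(np.float64(345.0602790139823), np.float64(148.10757061240582)) tin (np.float64(340.0302851808693), np.float64(162.94209190989028))
side sleeve [223.9 300.1] 0.22 [546.1 232.4  40. ]
(np.float64(223.82727164296713), np.float64(261.58964704204215)) tin (np.float64(225.3110560206547), np.float64(289.4888204511184))
[551.4 202.  134.3] [ 2.9  2.3 -3.3]
```

View pics/drop.png

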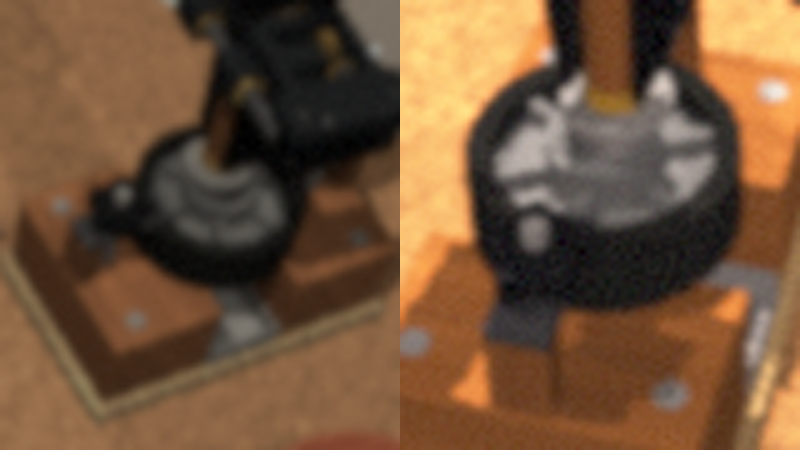

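The guard is now just above the hub and the tin is hidden. I'll go 2 mm deeper with lateral relief, then draw out.

>>> step_arm([
  {"slide": [0.0005, 0.0008, 0.001], "roll": 0},
  {"slide": [0.0008, 0.001, 0.0025], "roll": 0},
  {"slide": [0.0008, 0.001, 0.0025], "roll": 0},
  {"slide": [0.0008, 0.001, 0.0025], "roll": 0},
])

```text
t: 20.05
eef_pos: [552.1, 202.6, 131.8]
tcp_rot: [-3.141, 0.0, 1.572]
ft_force: [-0.9, -0.8, -2.8]
opening: 0.228
grip_force: 30.0
```

>>> step_arm([
  {"slide": [0.0005, 0.0005, -0.005], "roll": 0},
  {"slide": [0.0005, 0.0005, -0.013], "roll": 0},
  {"slide": [0.0005, 0.0005, -0.022], "roll": 0},
  {"slide": [0.0005, 0.0005, -0.031], "roll": 0},
  {"slide": [0.0005, 0.0005, -0.04], "roll": 0},
])

```text
t: 20.68
eef_pos: [552.8, 203.2, 172.7]
tcp_rot: [3.141, 0.0, 1.572]
ft_force: [1.0, 0.3, -1.7]
opening: 0.225
grip_force: 30.0
```

>>> step_arm([
  {"slide": [0, 0, -0.03], "roll": 0},
  {"slide": [0, 0, -0.07], "roll": 0},
  {"slide": [-0.05, 0, -0.07], "roll": 0},
  {"slide": [-0.062, 0, -0.07], "roll": 0},
  {"slide": [-0.062, 0, -0.07], "roll": 0},
])

```text
t: 21.3
eef_pos: [552.9, 140.7, 242.1]
tcp_rot: [-3.142, -0.0, 1.571]
ft_force: [-0.1, 0.3, -3.4]
opening: 0.227
grip_force: 30.0
```

```bash
python3 - <<'E'
from h import *
np.set_printoptions(precision=0,suppress=True,linewidth=150)
c=cam("wrist"); z=c["z_map"];T=c["camera_from_world"]
u0,v0=np.array(proj(c,"wrist",[555.6,204.4,106])).astype(int); print(u0,v0)
H=[]
for v in range(v0-14,v0+15,2):
    row=[]
    for w in range(u0-14,u0+15,2):
        o,d=ray(c,"wrist",(w,v)); dd=T[:3,:3]@d; row.append((o+d*(z[v,w]/-dd[2]))[2])
    H.append(row)
print(np.array(H)); print(c["color"][v0-6:v0+7:3,u0-6:u0+7:3].tolist())
print("hand",state()["eef_pos"]); to([512.6,-291,243])
E
```

```text
257 123
[[ 90. 104. 104. 106. 105. 106. 105. 104. 106. 106. 105. 105. 104. 106.  91.]
 [104. 105. 105. 105. 105. 106.  96.  91.  96. 101. 104. 104. 105. 104. 106.]
 [104. 105. 105. 104.  71.  14.  12.  13.  13.  11.  81. 103. 105. 104. 105.]
 [106. 105. 104.  13.  14.  46.  45.  44.  44.  11.  12.  13. 105. 105. 104.]
 [104. 106.  74.  45.  45.  44.  45.  43.  46.  45.  44.  13.  74. 105. 105.]
 [105. 104.  45.  46.  45.  45.  44.  43.  45.  45.  45.  44.  13.  94. 106.]
 [105.  78.  45.  44.  45.  44.  44.  45.  46.  47.  45.  44.  13.  83. 105.]
 [105.  80.  44.  45.  12.  15.  13.  46.  44.  45.  44.  44.  12.  82. 106.]
 [104.  80.  46.  12.  13.  11.  13.  14.  45.  45.  44.  46.  11.  78. 104.]
 [106.  92.  46.  14.  12.  12.  14.  13.  45.  46.  45.  45.  13.  83. 105.]
 [105. 105.  45.  43.  11.  15.  14.  13.  43.  45.  46.  45.  13. 102. 106.]
 [104. 105.  92.  45.  38.  16.  23.  46.  45.  46.  44.  12.  87. 104. 106.]
 [105. 104. 105.  86.  45.  44.  45.  45.  44.  44.  14.  90. 104. 105. 105.]
 [106. 105. 104. 105. 102.  79.  72.  76.  81.  82.  95. 105. 106. 105. 105.]
 [104. 105. 104. 105. 104. 105. 105. 105. 105. 104. 105. 106. 105. 107. 104.]]
[[[154, 112, 52], [151, 116, 55], [156, 112, 58], [154, 116, 57], [137, 114, 73]], [[149, 111, 54], [152, 111, 54], [153, 115, 55], [149, 110, 52], [152, 115, 56]], [[119, 106, 91], [109, 108, 106], [125, 109, 90], [155, 115, 59], [150, 114, 57]], [[111, 106, 101], [108, 103, 97], [111, 109, 102], [156, 116, 56], [146, 108, 52]], [[107, 100, 95], [115, 110, 101], [111, 111, 109], [154, 116, 54], [150, 112, 57]]]
hand [553. 141. 242.]
pos [553. 141. 242.] rot [-3. -0.  2.] slide [-432.4  -40.6   -1.1] roll 0.001 t 21.35
```

The sleeve stands in the tin, its top at 45 mm. Now back to the rack.

>>> step_arm([
  {"slide": [-0.4315, -0.0405, 0], "roll": 0},
  {"slide": [-0.4315, -0.0405, 0], "roll": 0},
  {"slide": [-0.4315, -0.0405, 0], "roll": 0},
  {"slide": [-0.4315, -0.0405, 0], "roll": 0},
  {"slide": [-0.4315, -0.0405, 0], "roll": 0},
])

```text
t: 21.98
eef_pos: [524.3, -170.9, 241.9]
tcp_rot: [3.141, -0.0, 1.573]
ft_force: [2.4, -0.2, -2.5]
opening: 0.229
grip_force: 30.0
```

```bash
python3 - <<'E'
from h import *
to([512.9,-290.7,243])
E
```

```text
pos [ 524.3 -170.9  241.9] rot [ 3.141 -0.     1.573] slide [-119.7  -11.7   -1.2] roll 0.003 t 21.975
```

>>> step_arm([
  {"slide": [-0.06, -0.006, 0], "roll": 0},
  {"slide": [-0.1195, -0.0115, 0], "roll": 0},
  {"slide": [-0.1195, -0.0115, 0], "roll": 0},
  {"slide": [-0.1195, -0.0115, 0], "roll": 0},
  {"slide": [-0.1195, -0.0115, 0], "roll": 0},
])

```text
t: 22.6
eef_pos: [513.3, -288.0, 242.0]
tcp_rot: [-3.142, -0.0, 1.574]
ft_force: [-0.4, -1.0, -2.0]
opening: 0.229
grip_force: 30.0
```

```bash
python3 - <<'E'
from h import *
np.set_printoptions(precision=1,suppress=True)
c=cam("wrist"); s=state(); z=s["eef_pos"][2]
im=c["color"]; im0=np.load("lift.npz")["color"]
print("edge col now",im[186:212,254].mean(1).round().tolist()); print("edge col lift",im0[186:212,254].mean(1).round().tolist())
for m in mark_of("wrist","slot0")[:3]: print(np.array(m["uv"]),m["confidence"],atz(c,"wrist",m["uv"],72))
to([512.9,-290.7,110])
E
```

```text
edge col now [79.0, 91.0, 93.0, 97.0, 85.0, 67.0, 39.0, 137.0, 221.0, 212.0, 109.0, 49.0, 55.0, 105.0, 121.0, 105.0, 102.0, 111.0, 98.0, 93.0, 92.0, 89.0, 88.0, 87.0, 89.0, 87.0]
edge col lift [93.0, 100.0, 103.0, 80.0, 46.0, 112.0, 180.0, 209.0, 219.0, 200.0, 102.0, 48.0, 58.0, 112.0, 127.0, 93.0, 86.0, 94.0, 94.0, 96.0, 92.0, 95.0, 91.0, 87.0, 89.0, 82.0]
[235.8  56. ] 0.92 [ 491.5 -146.    72. ]
[245.  118.6] 0.62 [ 502.1 -218.7   72. ]
[252.7 179.7] 0.6 [ 511.  -289.2   72. ]
pos [ 513.2 -288.2  242.1] rot [3.1 0.  1.6] slide [ -2.5  -0.4 132.1] roll 0.003 t 22.7
```

>>> step_arm([
  {"slide": [-0.0022, -0.0004, 0.04], "roll": 0},
  {"slide": [-0.0022, -0.0004, 0.08], "roll": 0},
  {"slide": [-0.0022, -0.0004, 0.08], "roll": 0},
  {"slide": [-0.0022, -0.0004, 0.09], "roll": 0},
  {"slide": [-0.0022, -0.0004, 0.105], "roll": 0},
])

```text
t: 23.32
eef_pos: [513.2, -291.9, 137.9]
tcp_rot: [3.139, 0.002, 1.573]
ft_force: [-0.5, 0.7, -2.3]
opening: 0.228
grip_force: 30.0
```

```bash
python3 - <<'E'
from h import *
to([512.9,-290.7,91])
E
```

```text
pos [ 513.2 -291.9  137.9] rot [3.139e+00 2.000e-03 1.573e+00] slide [ 1.3 -0.4 46.9] roll 0.002 t 23.325
```

>>> step_arm([
  {"slide": [0.0005, 0, 0.012], "roll": 0},
  {"slide": [0.0005, 0, 0.025], "roll": 0},
  {"slide": [0.0005, 0, 0.035], "roll": 0},
  {"slide": [0.0005, 0, 0.041], "roll": 0},
  {"slide": [0.0005, 0, 0.045], "roll": 0},
])

```text
t: 23.95
eef_pos: [512.5, -291.2, 91.6]
tcp_rot: [-3.142, 0.0, 1.572]
ft_force: [-0.7, 0.0, -1.9]
opening: 0.229
grip_force: 30.0
```

>>> step_arm([
  {"slide": [0, 0, 0.001], "roll": 0},
  {"slide": [0, 0, 0.002], "roll": 0},
  {"slide": [0, 0, 0.003], "roll": 0},
])

```text
t: 24.32
eef_pos: [512.5, -291.2, 89.1]
tcp_rot: [3.141, 0.0, 1.572]
ft_force: [-1.0, 0.1, -2.1]
opening: 0.225
grip_force: 30.0
```

>>> step_arm([
  {"slide": [0, 0, 0.0005], "roll": 0},
  {"slide": [0, 0, 0.001], "roll": 0},
  {"slide": [0, 0, 0.0012], "roll": 0},
])

```text
t: 24.7
eef_pos: [512.4, -291.2, 87.9]
tcp_rot: [3.141, 0.0, 1.572]
ft_force: [-1.0, 0.5, 1.7]
opening: 0.227
grip_force: 30.0
```

>>> step_arm([
  {"slide": [0, 0, 0.0003], "roll": 0},
  {"slide": [0, 0, 0.0006], "roll": 0},
])

```text
t: 24.95
eef_pos: [512.5, -291.2, 87.9]
tcp_rot: [3.141, 0.0, 1.572]
ft_force: [-3.9, 2.0, 10.1]
opening: 0.226
grip_force: 30.0
```

The guard is seated. I'll ease the load and release.

>>> step_arm([
  {"slide": [0, 0, -0.0005], "roll": 0},
  {"slide": [0, 0, -0.0005], "roll": 0},
  {"slide": [0, 0, -0.0005], "roll": 0},
  {"slide": [0, 0, -0.0005], "roll": 0},
  {"slide": [0, 0, -0.0005], "roll": 0},
], fingers=0.7)

```text
t: 25.58
eef_pos: [512.4, -291.2, 87.6]
tcp_rot: [-3.142, 0.0, 1.572]
ft_force: [0.1, 0.1, -0.2]
opening: 0.674
grip_force: 0.0
```

>>> step_arm([
  {"slide": [0, 0, -0.01], "roll": 0},
  {"slide": [0, 0, -0.05], "roll": 0},
  {"slide": [0, 0, -0.1], "roll": 0},
  {"slide": [0, 0, -0.13], "roll": 0},
  {"slide": [0, 0, -0.13], "roll": 0},
])

```text
t: 26.2
eef_pos: [513.1, -291.6, 220.6]
tcp_rot: [3.138, 0.003, 1.572]
ft_force: [-0.5, -1.1, 0.1]
opening: 0.703
grip_force: 0.0
```

```bash
python3 - <<'E'
from h import *
np.set_printoptions(precision=1,suppress=True)
c=cam("wrist"); s=state(); print(s["eef_pos"],s["ft_force"],s["opening"])
save(c,"end.png",(156,80,356,260),3)
for t,z in (("drift_guard",72),("drift_grip",103)):
    for m in mark_of("wrist",t)[:3]: print(t,np.array(m["uv"]),m["confidence"],atz(c,"wrist",m["uv"],z))
E
```

```text
[ 512.5 -291.2  218.7] [-0.5  0.4 -0.9] 0.7019476812792897
drift_guard [255.  181.5] 0.86 [ 514. -291.   72.]
drift_guard [259.7 279.4] 0.73 [ 520.  -412.9   72. ]
drift_grip [262.3 291.7] 0.83 [ 522.3 -411.   103. ]
drift_grip [255.1 189.5] 0.76 [ 513.9 -292.7  103. ]
```

View pics/end.png

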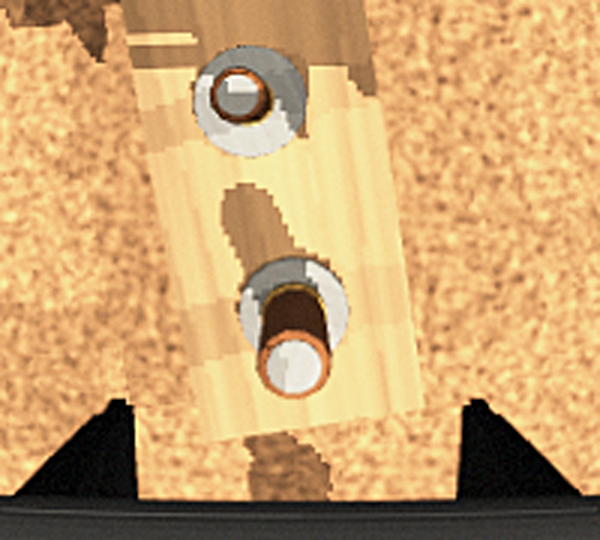

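The drift hangs upright in its slot (guard at full px ~(254,182)), and the gripper is clear of it.

```bash
python3 -c "
from cell import env; print(env.job_done())"
```

```text
the job is handed in; nothing more can be done
None
```

The old sleeve was pressed out and stands in the tin, the drift is back in its original rack slot with its guard seated on the board, and the job was handed in at about 26 s; the hand-in gave no verdict.

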